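# Key the drive plate onto the bench spindle

## Robot

A 6-joint arm with a two-finger parallel gripper is mounted at the origin on the work surface. World frame = base frame: x ahead of the robot, y to its left, z up, the work surface at z = 0. Lengths are in mm, angles in rad, forces in N, time in s.
With the tool pointing down it reaches from about 300 to 775 mm from the base axis. Payload 14.6 kg.
Tool frame: the origin (TCP) lies at the very end of the fingers, on their centre line; the grasp point (between the pads) lies 19 mm behind it; z points along the fingers, y is the line along which they close (so a half turn about z gives the same grasp; the last joint's range is limited). The gripper opens to 94 mm and grips with 3 to 60 N. Pads are 16 mm wide; open, the fingers measure 119 mm over their backs; the gripper's body (75 mm by 177 mm) begins 78 mm behind the grasp point.
Start: joints at [1.099, 0.3, 1.521, -0, 1.321, -0.067], TCP at [216.605, 505.54, 171.746] pointing down, gripper open.
Joint ranges: [-3.03, 3.03], [-0.79, 2.21], [0.23, 2.52], [-1.04, 4.18], [0, 3.07], [-2.55, 2.55]. Speed limits (rad/s): [2.22, 2.22, 2.57, 3.14, 3.14, 3.14].

## Interface

Orientations are given as [roll, pitch, yaw] about the fixed x, y, z axes, in that order (R = Rz(yaw) Ry(pitch) Rx(roll)).
In Python, from cell import manip, camera, get_calibration gives the robot as it stands. The module is installed in compiled form; this text tells all that it offers.
- The arm moves only by the tool jog_arm, never from a script. Its argument "plan" is one flat list of numbers, 6 for each row, row after row: the shift along the world's x, y, z in m, then the turn, a rotation vector about the world's x, y, z in degrees. A call has 1 to 20 rows; each row is the pose to reach, as a shift and turn from the pose commanded when the call began; what a row does not reach only later rows make up. A row lasts 1/10 s, in which the tool goes at most 50 mm and 8.59 degrees, less where a joint would pass 70% of its speed; a pose out of reach is approached as far as the arm can. A call with a gripper value outside its range is refused whole. "claw" is the finger opening in m, from 0 to 0.094, set as the call begins (left out, the last holds). The fingers move at their own pace and stop on an object; "force" is the grip in N (left out, the last holds). Time passes only in rows, so rows that repeat a pose let the fingers close. It gives the time, the measured TCP pose, the force, the opening and the grip force at its end, in the units of the state.
- manip.read_state(): the state, without advancing time (a new reading comes with each control period).
- camera(name): name is "scene" or "top" or "wrist"; returns (picture, depth): 480x640x3 uint8, red, green, blue; 480x640 float32, mm along the optical axis (not along the pixel's ray), 0 where there is no reading.
- get_calibration(name): a dict with "fx", "fy", "cx", "cy" (pixels), "origin" and "attitude" of the camera in the world. Camera axes: x right, y down, z forward; pixel columns grow to the right and rows downward; lengths in mm; the calibration is good to about 2 mm. A picture is of the moment at which its call begins: read the wrist's pose just before it. get_calibration takes no time and is no camera call; for the wrist camera it gives the pose at the moment of the call.
- manip.sign_off(): hands the job in; it is judged then, once.
The state is a dict: "clock": time; "joints": joint angles; "qd": joint speeds; "effort": joint torques, N m; "eef_pos": TCP position; "eef_rot": TCP orientation; "wrist_force": force on the tool from outside, world axes, zero at the start; "moment": the same for the moment, N m; "finger_gap": finger opening in mm; "finger_force": force on a finger pad.
Only numpy, scipy, OpenCV 4.12 (cv2) and the standard library are available. Lean on these libraries where they do the work, as an engineer would, in place of code of your own. Each camera call takes 0.05 s, during which the arm holds its last target. There are 200 camera calls.

## Task

The round drive plate on the bench spindle is sitting up because the notch in its rim is not over the fixed key. With a fingertip push the plate round by its upright dog until the notch stands over the key, then press the plate straight down until it is fully home, and take the hand away. Do not lift the plate, and leave the loose things round about where they stand.

Things in the scene. Friction and masses are not known exactly. Their poses are not given: they have to be found in the camera images.
- spindle: Fixed stand: green round flange 190 mm across and 16 mm thick with an upright steel shaft 18 mm across at its centre, shaft top 62 mm above the bench. Origin: centre of its underside, on the bench, on the shaft axis. Its x axis points from the shaft to the key, z up. It can stand at any yaw.
- key (a point): Point on top of the fixed steel key, a radial bar standing on the flange, 9 mm wide, its top 31 mm above the bench, reaching from 52 to 84 mm from the shaft axis (its outer 18 mm stick out beyond the plate and can be seen from above); at its outer end, from 72 to 84 mm, it turns up into a post 9 mm wide whose top is 45 mm above the bench, always clear of the plate. The point is 58 mm from the shaft axis.
- notch (a point): Centre of the plate's one rim notch, 58 mm from the axis, level with the plate's top face. The notch is a straight-sided slot cut right through, 16 mm wide, open at the rim and 17 mm deep radially. The plate is an aluminium disc 132 mm across and 10 mm thick; its flat top face is 42 mm above the bench while raised, 32 mm when home. A dark sleeve collar 34 mm across stands 7 mm above the top face at its centre.
- dog_top (a point): Centre of the top of the drive dog, an upright dark steel round stud, 16 mm across and 26 mm tall, standing on the plate's top face 44 mm from the axis, straight across from the notch. Its top is 68 mm above the bench while the plate is raised.
- plate (a joint): Turn of the plate about the shaft, rad, counter-clockwise from above is positive. 0 (or a whole turn, 6.283) means the notch is centred on the key; the key enters within about 0.06 rad of that. It starts between 1.0 and 5.28 and turns either way freely enough (about 0.1 N m of friction, about 2.3 N at the dog), staying where it is left.
- sleeve (a joint): How far the plate has gone down the shaft, m: 0 at the start (raised), 0.010 fully home, negative if lifted. The plate stays level. It is a stiff sliding fit: it takes about 6 N to press down and it stays where it is left. With the notch off the key the plate is stopped by the key after 1 to 3 mm.
- bell: Loose bystander: small solid brass bell standing on its 68 mm wide mouth, 90 mm tall, origin under its centre.
- oil_can: Loose bystander: red can 48 mm across, 100 mm tall, origin under its centre.
- wrench: Loose bystander: steel wrench 150 mm long lying along its own x, origin under its middle.
- ferrule: Loose bystander: upright brass tube offcut 40 mm across, 45 mm tall, origin under its centre. The bystanders stand 140 to 195 mm from the shaft axis.
Mind the look-alikes: they are no part of the job. What is shaped like the spindle but orange, purple or turquoise is not meant.

How it is judged (in metres and radians):
At the end, for the whole second after the job is handed in: The plate is down at least 8.5 of its 10 mm with the notch within 7 mm of the key's centre (that is, round the key), and each bystander is within 20 mm of where it began (value of joint sleeve above 0.0085 m and horizontal distance between notch and key below 0.007 m and distance of each of bell, oil_can, wrench, ferrule from where it was at the start of the episode below 0.02 m); the robot touches nothing.
It fails at once if the plate is lifted more than 4 mm above where it began (value of joint sleeve below -0.004 m).
It fails at once if a bystander is moved more than 20 mm (distance of any of bell, oil_can, wrench, ferrule from where it was at the start of the episode above 0.02 m).
It also fails if it takes over 48 s, if anything falls off the work surface, if the arm or the gripper's body presses on something with over 40 N, if the wrist force passes 120 N, or if a joint passes its speed limit or range.

## Working session

There is one attempt and no reset: what is moved stays moved. The work goes in short steps, Python scripts to look and compute and a tool call to move; the robot and the scene stay as the last step left them, time stands still between calls to the robot, and variables do not carry over. Pictures are saved under pics/ and viewed, at most 10 in all, crops included, and the job is handed in when it is done.

Besides the shell and the picture viewer there is one more tool, called after "Emit:" as name(argument=value, ...) on one line, values as JSON. jog_arm: Moves the arm, as the interface text tells. Its arguments: {"type":"object","properties":{"plan":{"type":"array"},"claw":{"type":"number"},"force":{"type":"number"}},"required":["plan"]}

```bash
mkdir -p pics; python3 - <<'E'
from cell import manip,camera,get_calibration
import cv2,numpy as np
s=manip.read_state();print(s['clock'],s['eef_pos'],s['eef_rot'],s['finger_gap'])
for n in("top","scene"):
    p,d=camera(n);np.savez(f'{n}0.npz',p=p,d=d);cv2.imwrite(f'pics/{n}0.png',p[:,:,::-1]);print(n,get_calibration(n))
E
```

```text
0.0 [216.46519178 505.28345854 171.20367021] [-3.14044802e+00 -6.82261475e-05  2.73680887e+00] 94.22439358273938
top {'fx': 454.21960764092216, 'fy': 454.21960764092216, 'cx': 322.4236458541457, 'cy': 229.36461662372912, 'origin': array([438.80249849,  92.55680945, 865.91399082]), 'attitude': array([-2.98340567, -0.01760297, -1.58537244])}
scene {'fx': 494.8041526422642, 'fy': 494.8041526422642, 'cx': 322.4241770581602, 'cy': 237.1846274802345, 'origin': array([1028.58343739,  308.72594026,  808.22754274]), 'attitude': array([-2.54656159,  0.00495953,  2.02363119])}
```

View pics/top0.png

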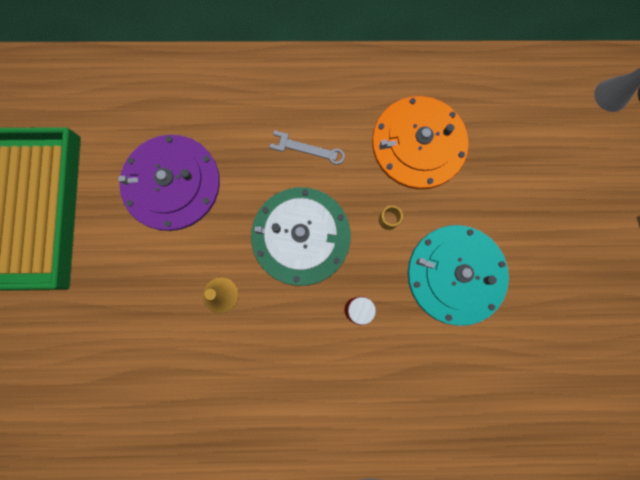

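The real spindle is the one with the green flange at about (300,236). Purple (169,182), orange (421,142) and turquoise (459,275) are look-alikes because of their colour. Its key is at (258,230), the dog at (276,228) and the notch at (332,238). I'll measure these and confirm in an enlarged crop.

```bash
cat >h.py <<'E'
import numpy as np,cv2
from scipy.spatial.transform import Rotation as R
from cell import manip,camera,get_calibration
def ray(c,u,v,z):
    d=R.from_euler('xyz',c['attitude']).apply([(u-c['cx'])/c['fx'],(v-c['cy'])/c['fy'],1]);o=np.array(c['origin'])
    return (o+d*(z-o[2])/d[2])[:2]
def px(c,P):
    q=R.from_euler('xyz',c['attitude']).inv().apply(np.array(P)-c['origin']);return q[:2]/q[2]*c['fx']+[c['cx'],c['cy']]
E
python3 - <<'E'
from h import *
c=get_calibration('top');p=np.load('top0.npz')['p']
h=cv2.cvtColor(p,cv2.COLOR_RGB2HSV)
m=((h[...,0]>60)&(h[...,0]<85)&(h[...,1]>90)).astype(np.uint8);m[:, :200]=0;m[:100]=0;m[:,365:]=0
k=max(cv2.findContours(m,0,1)[0],key=cv2.contourArea)
e=cv2.fitEllipse(cv2.convexHull(k));print('flange',e,ray(c,*e[0],16))
w=((h[...,1]<45)&(h[...,2]>150)).astype(np.uint8);w[:,:262]=0;w[:,345:]=0;w[:185]=0;w[290:]=0
k=max(cv2.findContours(w,0,1)[0],key=cv2.contourArea);e=cv2.fitEllipse(cv2.convexHull(k));print('plate',e,ray(c,*e[0],42))
cv2.imwrite('pics/c1.png',cv2.resize(p[180:295,225:375,::-1],None,fx=5,fy=5,interpolation=2))
s=get_calibration('scene');q=np.load('scene0.npz')['p'];a=px(s,[*ray(c,300,236,16),30]).astype(int);print(a)
cv2.imwrite('pics/s1.png',cv2.resize(q[a[1]-75:a[1]+75,a[0]-100:a[0]+100,::-1],None,fx=4,fy=4,interpolation=2))
E
```

```text
flange ((300.3627624511719, 236.14979553222656), (96.71651458740234, 97.72791290283203), 78.82947540283203) [561.6819286  117.48459263]
plate ((299.6607971191406, 233.4115753173828), (71.20767211914062, 72.55035400390625), 82.69847869873047) [563.00850904 117.97250188]
[342 247]
```

View pics/c1.png

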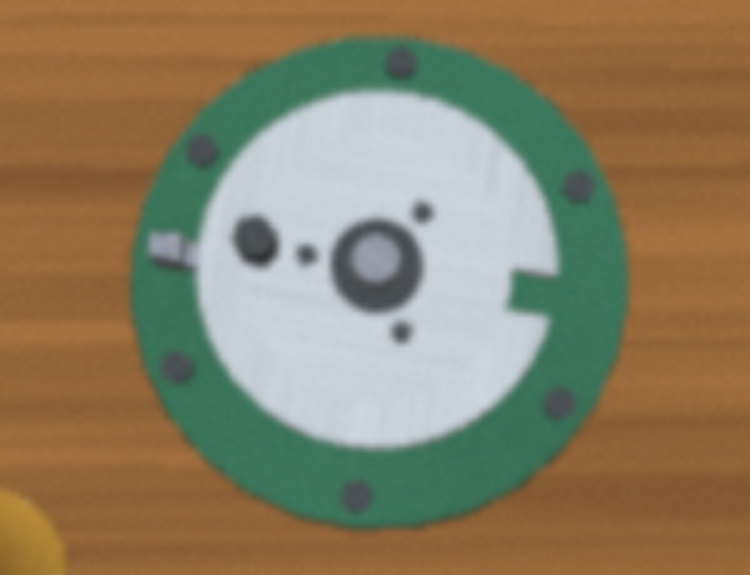

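View pics/s1.png

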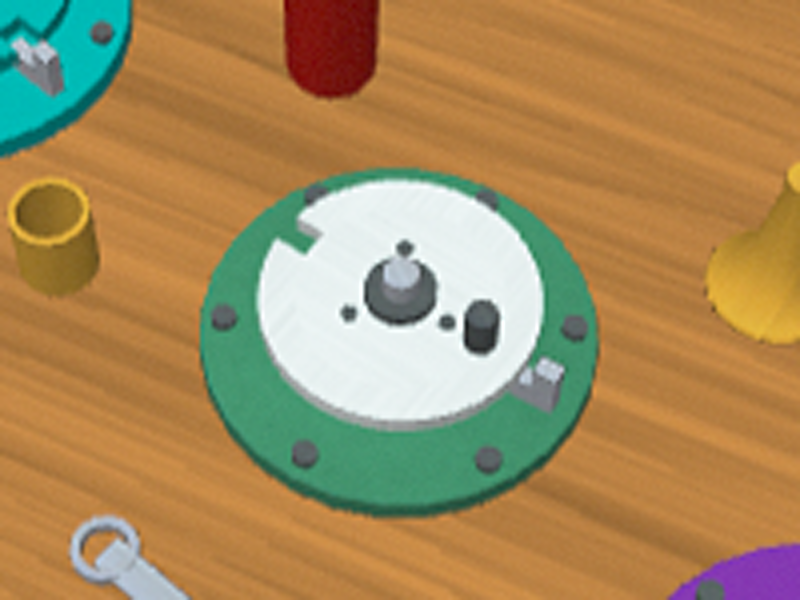

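The crop confirms the green spindle. In the enlarged picture the dog top is at (256,240), the key post at (165,247) and the notch at (532,293), so the plate is about half a turn off.

```bash
python3 - <<'E'
from h import *
c=get_calibration('top');f=lambda x,y,z:ray(c,225+(x+.5)/5-.5,180+(y+.5)/5-.5,z)
C=np.array([562.3,117.7])
for n,x,y,z in[('shaft',376,258,62),('collar',377,266,49),('dog',256,240,68),('key',165,245,45),('notch',532,293,42)]:
    q=f(x,y,z);d=q-C;print(n,q.round(1),np.hypot(*d).round(1),np.degrees(np.arctan2(d[1],d[0])).round(1))
for n,u,v,z in[('bell',211,295,90),('can',362,311,100),('ferr',392,217,45),('wrA',280,142,5),('wrB',338,156,5),('turq',464,272,60),('orange',425,135,60)]: 
    q=ray(c,u,v,z);d=q-C;print(n,q.round(),np.hypot(*d).round(),np.degrees(np.arctan2(d[1],d[0])).round())
T=R.from_euler('xyz',manip.read_state()['eef_rot']);print(T.as_matrix().round(3))
E
```

```text
shaft [564.  117.1] 1.8 -20.1
collar [563.1 117.1] 1.0 -36.4
dog [570.  159.5] 42.5 79.5
key [572.4 194.6] 77.5 82.5
notch [553.5  60.7] 57.7 -98.8
bell [453. 266.] 185.0 126.0
can [423.  13.] 174.0 -143.0
ferr [591. -52.] 173.0 -80.0
wrA [752. 157.] 193.0 12.0
wrB [722.  43.] 177.0 -25.0
turq [ 487. -174.] 302.0 -104.0
orange [ 743. -118.] 297.0 -52.0
[[-0.919  0.394 -0.   ]
 [ 0.394  0.919 -0.001]
 [ 0.    -0.001 -1.   ]]
```

Emit:
jog_arm(plan=[0.328,-0.35,0,0,0,49,0.328,-0.35,0,0,0,49,0.328,-0.35,0,0,0,49,0.328,-0.35,0,0,0,49,0.328,-0.35,0,0,0,49,0.328,-0.35,0,0,0,49,0.328,-0.35,0,0,0,49,0.328,-0.35,0,0,0,49,0.328,-0.35,0,0,0,49,0.328,-0.35,0,0,0,49,0.328,-0.35,0,0,0,49,0.328,-0.35,0,0,0,49,0.328,-0.35,-0.05,0,0,49,0.328,-0.35,-0.08,0,0,49,0.328,-0.35,-0.08,0,0,49,0.328,-0.35,-0.08,0,0,49], claw=0)

```text
clock: 1.7
eef_pos: [544.3, 156.7, 92.9]
eef_rot: [-3.142, 0.0, -2.69]
wrist_force: [0.5, 0.9, 0.1]
finger_gap: 0.3
finger_force: 0.0
```

```bash
python3 - <<'E'
from h import *
s=manip.read_state();print(s['eef_pos'],np.degrees(s['eef_rot']),s['wrist_force'],s['finger_gap'],s['joints'])
c=get_calibration('wrist');p,d=camera('wrist');cv2.imwrite('pics/w1.png',p[:,:,::-1]);np.savez('w1.npz',p=p,d=d);print(c)
E
```

```text
[544.34630713 156.67531985  92.88747347] [-1.79999335e+02  2.31877061e-02 -1.54113480e+02] [0.53326116 0.87662613 0.09372121] 0.33528928595439117 [ 2.15544557e-01  4.10798479e-01  1.56239426e+00  9.06983947e-05
  1.16800374e+00 -1.80709230e+00]
{'fx': 385.8740777061989, 'fy': 385.8740777061989, 'cx': 324.03720224328384, 'cy': 241.02387788895714, 'origin': array([474.23492371, 122.37892125, 305.860477  ]), 'attitude': array([2.87057862e+00, 7.43790182e-04, 2.02191317e+00])}
```

View pics/w1.png

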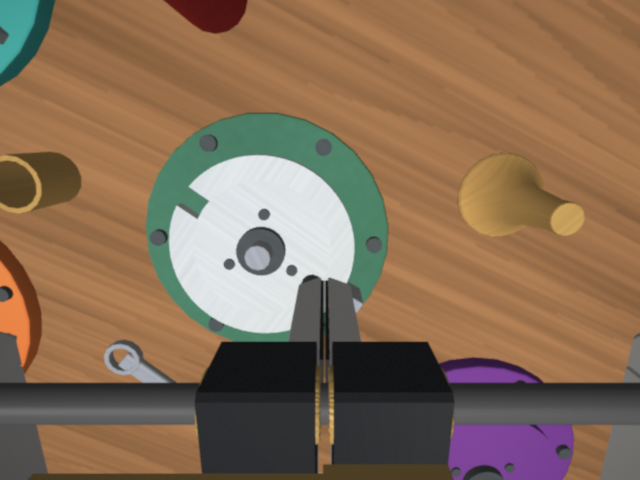

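The wrist view shows the closed fingers just beside the dog (about (310,280)). The shaft is at (258,258), the notch at (192,203) and the wrench is well clear. I'll compute the arc waypoints.

```bash
python3 - <<'E'
from h import *
c={'fx':385.874,'cx':324.04,'cy':241.02,'fy':385.874,'origin':np.array([474.235,122.379,305.86]),'attitude':np.array([2.87057862,.00074379,2.02191317])}
print(ray(c,258,258,62),ray(c,191,204,42))
C=np.array([563,117.5]);P0=np.array([544.605,155.54]);
for th in list(range(116,-70,-8))+[-70,-74,-76]:
    t=np.radians(th);print(th,(C+42*np.array([np.cos(t),np.sin(t)])-P0).round(0)/1000, th-116)
E
```

```text
[564.95444181 117.39144652] [556.51289184  59.80216577]
116 [-0. -0.] 0
108 [0.005 0.002] -8
100 [0.011 0.003] -16
92 [0.017 0.004] -24
84 [0.023 0.004] -32
76 [0.029 0.003] -40
68 [0.034 0.001] -48
60 [ 0.039 -0.002] -56
52 [ 0.044 -0.005] -64
44 [ 0.049 -0.009] -72
36 [ 0.052 -0.013] -80
28 [ 0.055 -0.018] -88
20 [ 0.058 -0.024] -96
12 [ 0.059 -0.029] -104
4 [ 0.06  -0.035] -112
-4 [ 0.06  -0.041] -120
-12 [ 0.059 -0.047] -128
-20 [ 0.058 -0.052] -136
-28 [ 0.055 -0.058] -144
-36 [ 0.052 -0.063] -152
-44 [ 0.049 -0.067] -160
-52 [ 0.044 -0.071] -168
-60 [ 0.039 -0.074] -176
-68 [ 0.034 -0.077] -184
-70 [ 0.033 -0.078] -186
-74 [ 0.03  -0.078] -190
-76 [ 0.029 -0.079] -192
```

Emit:
jog_arm(plan=[0,0,-0.03,0,0,0,0,0,-0.041,0,0,0,0,0,-0.041,0,0,0,0.005,0.002,-0.041,0,0,-8,0.011,0.003,-0.041,0,0,-16,0.017,0.004,-0.041,0,0,-24,0.023,0.004,-0.041,0,0,-32,0.029,0.003,-0.041,0,0,-40,0.034,0.001,-0.041,0,0,-48,0.039,-0.002,-0.041,0,0,-56,0.044,-0.005,-0.041,0,0,-64,0.049,-0.009,-0.041,0,0,-72,0.052,-0.013,-0.041,0,0,-80,0.055,-0.018,-0.041,0,0,-88,0.058,-0.024,-0.041,0,0,-96,0.058,-0.024,-0.041,0,0,-96])

```text
clock: 3.35
eef_pos: [603.5, 131.2, 52.5]
eef_rot: [3.14, 0.0, 1.914]
wrist_force: [-0.5, 0.3, -0.3]
finger_gap: 0.4
finger_force: 0.0
```

```bash
python3 - <<'E'
from h import *
s=manip.read_state();print(s['clock'],s['eef_pos'],np.degrees(s['eef_rot']),s['wrist_force'],s['moment'])
p,d=camera('top');cv2.imwrite('pics/t2.png',cv2.resize(p[150:300,200:400,::-1],None,fx=4,fy=4,interpolation=2))
E
```

```text
3.35 [603.53895707 131.22933265  52.53895391] [1.79883528e+02 2.41248338e-02 1.09638491e+02] [-0.54717624  0.25616942 -0.33312437] [ 0.00683299  0.03206298 -0.0173105 ]
```

View pics/t2.png

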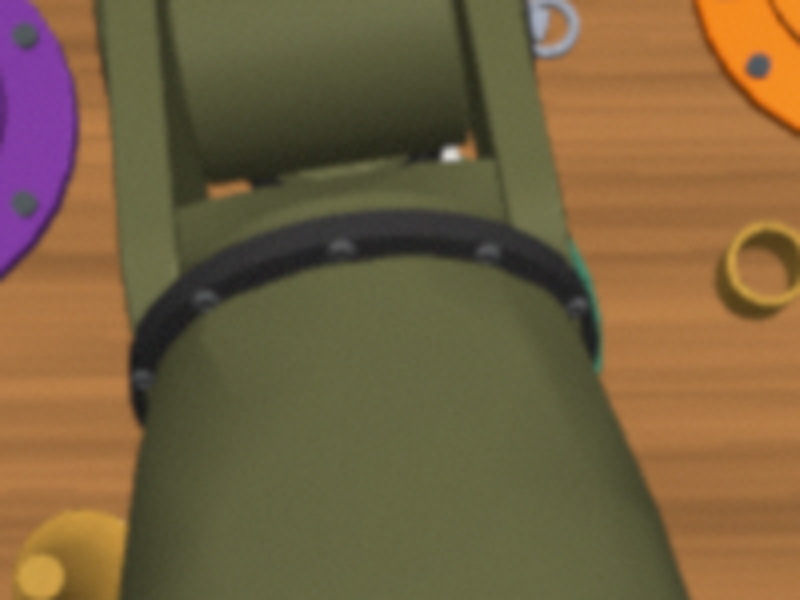

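The arm hides the plate in the top view, so I'll use the wrist camera.

```bash
python3 - <<'E'
from h import *
c=get_calibration('wrist');p,d=camera('wrist');cv2.imwrite('pics/w2.png',p[:,:,::-1]);print(repr(c))
E
```

```text
{'fx': 385.8740777061989, 'fy': 385.8740777061989, 'cx': 324.03720224328384, 'cy': 241.02387788895714, 'origin': array([576.36052056, 204.47924899, 265.23734239]), 'attitude': array([ 2.86953844e+00, -1.43746730e-03,  3.47563702e-01])}
```

View pics/w2.png

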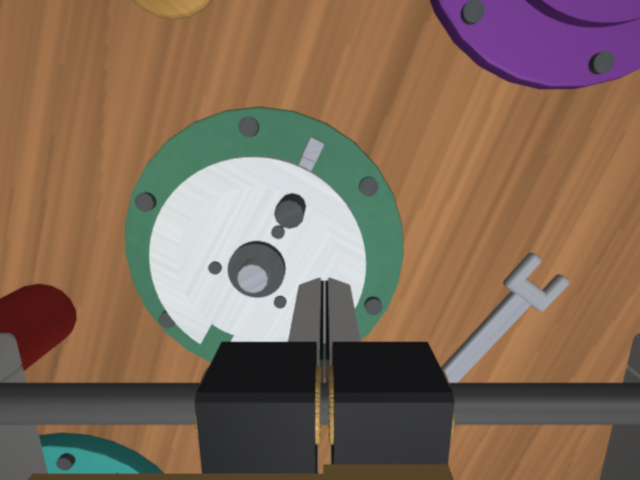

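```bash
python3 - <<'E'
from h import *
c1={'fx':385.874,'cx':324.04,'cy':241.02,'fy':385.874,'origin':np.array([474.235,122.379,305.86]),'attitude':np.array([2.87057862,.00074379,2.02191317])}
print(px(c1,[570,160,68]),px(c1,[544.3,156.7,93]))
c=get_calibration('wrist');C=ray(c,257,268,49)
for n,u,v,z in[('shaft',252,277,62),('coll',257,268,49),('dog',290,205,68),('dogb',290,218,42),('key',317,146,45),('finger',324,280,52.5)]:
    q=ray(c,u,v,z);e=q-[563.4,117.4];print(n,q,np.hypot(*e),np.degrees(np.arctan2(e[1],e[0])))
print(manip.read_state()['eef_pos'])
E
```

```text
[312.43821522 293.8887069 ] [324.89306368 272.07523701]
shaft [564.8695743  118.07593464] 1.6175711040119072 24.700192630156536
coll [565.25791447 118.97930252] 2.4384508647708976 40.36588326886363
dog [571.95212886 165.25241422] 48.61062080172949 79.86714245878998
dogb [573.88671545 152.69695659] 36.82181887148152 73.45333093263137
key [574.94688411 197.08920922] 80.52142943840222 81.75528240871773
finger [604.68637309 126.68749275] 42.318106348223914 12.677819353787411
[602.9976321  131.74684974  51.90807889]
```

The dog has not moved: it is still at about 80°, and the finger passed over it while the descent was lagging. I'll go back over the top, descend fully and check before pushing again.

Emit:
jog_arm(plan=[0,0,0.041,0,0,0,0,0,0.041,0,0,0,0,0,0.041,0,0,0,-0.06,0.024,0.041,0,0,96,-0.06,0.024,0.041,0,0,96,-0.06,0.024,0.041,0,0,96,-0.06,0.024,0.041,0,0,96,-0.06,0.024,0.041,0,0,96,-0.06,0.024,0.041,0,0,96,-0.06,0.024,0.041,0,0,96,-0.06,0.024,0.041,0,0,96,-0.06,0.024,0.041,0,0,96,-0.06,0.024,0.041,0,0,96,-0.06,0.024,0.041,0,0,96,-0.06,0.024,0.041,0,0,96,-0.06,0.024,0.041,0,0,96])

```text
clock: 5.05
eef_pos: [542.3, 155.6, 91.2]
eef_rot: [3.141, -0.001, -2.693]
wrist_force: [-0.4, -0.1, 0.0]
finger_gap: 0.7
finger_force: 0.0
```

Emit:
jog_arm(plan=[0,0,-0.044,0,0,0,0,0,-0.044,0,0,0,0,0,-0.044,0,0,0,0,0,-0.044,0,0,0,0,0,-0.044,0,0,0,0,0,-0.044,0,0,0])

```text
clock: 5.65
eef_pos: [543.1, 155.6, 48.8]
eef_rot: [-3.141, 0.001, -2.692]
wrist_force: [0.3, 0.6, -0.7]
finger_gap: 0.4
finger_force: 0.0
```

Emit:
jog_arm(plan=[0.007,0.002,0,0,0,-8,0.013,0.003,0,0,0,-16,0.019,0.004,0,0,0,-24,0.025,0.004,0,0,0,-32,0.031,0.003,0,0,0,-40,0.031,0.003,0,0,0,-40])

```text
clock: 6.25
eef_pos: [574.2, 158.5, 48.2]
eef_rot: [3.141, 0.001, 2.891]
wrist_force: [-0.4, 0.3, 0.4]
finger_gap: 0.4
finger_force: 0.0
```

```bash
python3 - <<'E'
from h import *
s=manip.read_state();print(s['clock'],s['eef_pos'],np.degrees(s['eef_rot']),s['wrist_force'],s['moment'])
p,d=camera('wrist');cv2.imwrite('pics/w3.png',p[:,:,::-1]);print(get_calibration('wrist'))
E
```

```text
6.25 [574.1721217  158.45634454  48.17477806] [1.79983094e+02 4.04770113e-02 1.65651944e+02] [-0.40905954  0.31640565  0.38200849] [-0.02508381  0.00673406 -0.00181563]
{'fx': 385.8740777061989, 'fy': 385.8740777061989, 'cx': 324.03720224328384, 'cy': 241.02387788895714, 'origin': array([498.16268988, 177.14896696, 261.04430274]), 'attitude': array([2.87001881e+00, 6.16284502e-04, 1.32509217e+00])}
```

View pics/w3.png

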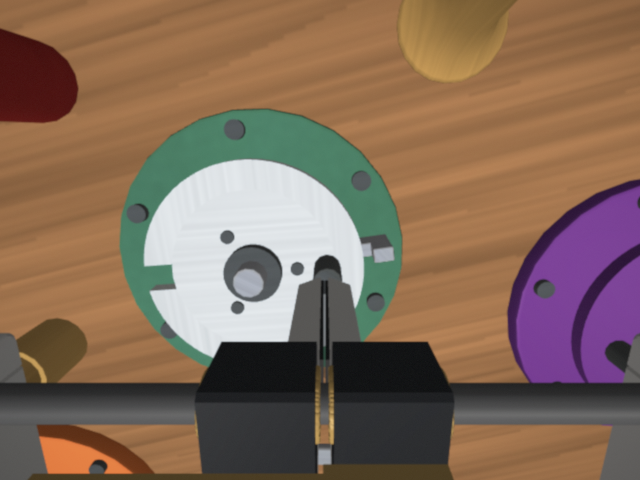

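```bash
python3 - <<'E'
from h import *
c=get_calibration('wrist')
for n,u,v,z in[('shaft',248,283,62),('coll',253,273,49),('dogtop',328,264,68),('key',383,255,45),('finger',324,280,48.2),('notch',161,277,42)]:
    q=ray(c,u,v,z);e=q-[564,117.6];print(n,q,np.hypot(*e),np.degrees(np.arctan2(e[1],e[0])))
print('expected dog top px',px(c,[571,160,68]),px(c,[571,160,42]),px(c,[558,161,68]))
E
python3 - <<'E'
import cv2
i=cv2.imread('pics/w3.png');cv2.imwrite('pics/w3c.png',cv2.resize(i[210:330,240:400],None,fx=5,fy=5,interpolation=2))
E
```

```text
shaft [565.02628978 116.96335155] 1.2077218108196837 -31.812976143815636
coll [564.11977206 117.70628735] 0.16013228068725155 41.58628215836948
dogtop [562.99796973 162.92490733] 45.33598228113816 91.2664726271324
key [573.15647587 193.891129  ] 76.83864532293688 83.15608615871493
finger [578.73295493 156.78645269] 41.864520009743195 69.39521421860036
notch [555.23009947  60.98588504] 57.28934602568623 -98.80550749802048
expected dog top px [326.28824342 279.03330157] [326.0710127  263.26739759] [322.15120363 256.09596246]
```

View pics/w3c.png

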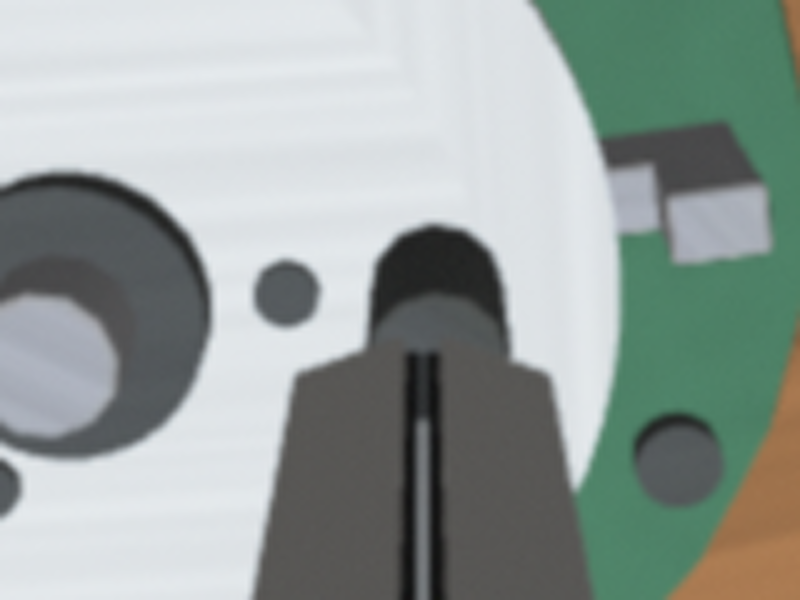

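```bash
python3 - <<'E'
from h import *
c=get_calibration('wrist');p,d=camera('wrist');M=R.from_euler('xyz',c['attitude'])
s=manip.read_state();print(s['eef_pos'])
for u,v in[(327,262),(327,270),(327,275),(316,284),(334,284),(316,300),(316,320),(316,335),(305,320),(345,320),(230,200)]:
    z=d[v,u];print(u,v,z,p[v,u],(M.apply([(u-c['cx'])/c['fx']*z,(v-c['cy'])/c['fy']*z,z])+c['origin']).round(1))
E
```

```text
[573.54262904 158.5154044   47.95680073]
327 262 216.42508 [36 38 36] [565.8 161.8  55.7]
327 270 205.6818 [77 80 80] [566.5 161.5  67. ]
327 275 204.96707 [84 89 91] [568.7 161.   68.4]
316 284 181.99213 [88 87 85] [563.5 156.7  91.2]
334 284 183.50142 [88 87 84] [566.1 164.9  89.7]
316 300 164.85948 [89 88 86] [563.7 157.1 109. ]
316 320 147.0458 [88 87 84] [563.8 157.5 127.5]
316 335 136.25343 [88 87 84] [563.9 157.7 138.7]
305 320 146.94946 [87 86 83] [562.7 153.4 127.6]
345 320 149.09671 [88 86 84] [567.4 168.  125.6]
230 200 219.42995 [223 227 230] [520.4 116.3  43.4]
```

```bash
python3 - <<'E'
from h import *
c=get_calibration('scene');p,d=camera('scene');np.savez('s2.npz',p=p,d=d)
v,u=np.mgrid[:480,:640];P=np.stack([(u-c['cx'])/c['fx']*d,(v-c['cy'])/c['fy']*d,d],-1).reshape(-1,3)
P=R.from_euler('xyz',c['attitude']).apply(P)+c['origin'];g=p.reshape(-1,3).astype(int)
m=(abs(P[:,0]-573)<30)&(abs(P[:,1]-158)<25)&(P[:,2]>46)&(P[:,2]<170)
for z in range(46,170,6):
    k=m&(P[:,2]>=z)&(P[:,2]<z+6)
    if k.sum():print(z,k.sum(),P[k,:2].min(0).round(),P[k,:2].max(0).round(),np.median(g[k],0))
print(px(c,[573,158,48]),px(c,[573,158,90]))
cv2.imwrite('pics/s2.png',cv2.resize(p[150:300,240:440,::-1],None,fx=4,fy=4,interpolation=2))
E
```

```text
46 22 [561. 133.] [580. 169.] [59. 64. 64.]
52 12 [573. 159.] [581. 170.] [58. 64. 64.]
58 22 [573. 155.] [581. 169.] [57.  62.  62.5]
64 35 [568. 154.] [580. 170.] [ 92. 100. 105.]
76 3 [580. 154.] [582. 158.] [168. 177. 178.]
82 11 [579. 152.] [584. 170.] [150. 153. 153.]
88 28 [569. 147.] [585. 173.] [155.  157.5 158. ]
94 34 [567. 146.] [586. 174.] [150.5 151.5 152. ]
100 32 [569. 147.] [585. 174.] [154. 155. 156.]
106 39 [569. 146.] [586. 173.] [152. 156. 155.]
112 36 [568. 146.] [586. 174.] [155. 158. 158.]
118 33 [568. 147.] [586. 174.] [153. 156. 155.]
124 36 [568. 147.] [586. 174.] [147.5 150.5 151. ]
130 40 [570. 147.] [586. 174.] [150.5 152.  152. ]
136 32 [573. 146.] [585. 173.] [151.  153.  152.5]
142 12 [576. 153.] [585. 172.] [135.  135.5 138. ]
148 6 [580. 168.] [586. 171.] [128.5 130.5 133.5]
[359.73795248 254.90433577] [361.12539594 242.09249406]
```

View pics/s2.png

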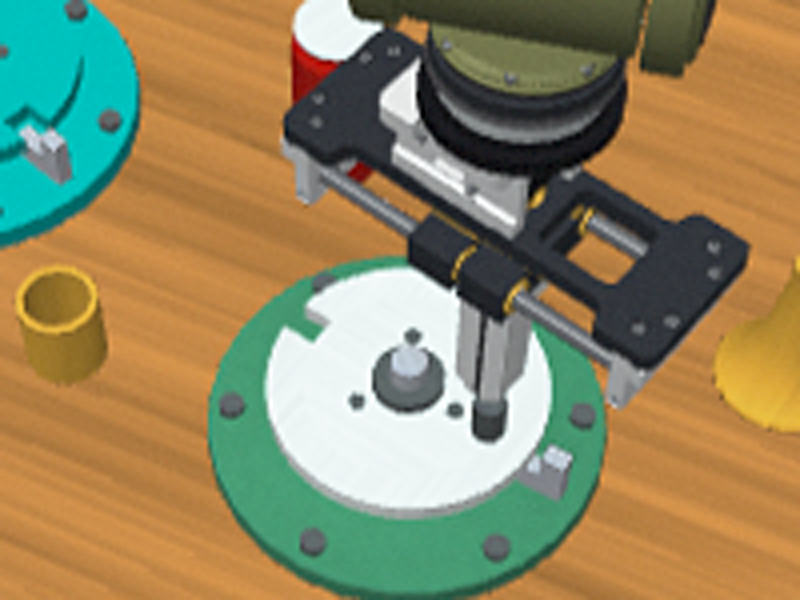

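The scene view shows the real fingertips about 30 mm above the reported TCP: they hover just over the dog, ending at z≈78 with z=48 reported. I'll go back to the start of the arc and descend about 28 mm more.

Emit:
jog_arm(plan=[-0.031,-0.003,0,0,0,40,-0.031,-0.003,0,0,0,40,-0.031,-0.003,0,0,0,40,-0.031,-0.003,0,0,0,40,-0.031,-0.003,0,0,0,40,-0.031,-0.003,0,0,0,40,-0.031,-0.003,-0.01,0,0,40,-0.031,-0.003,-0.02,0,0,40,-0.031,-0.003,-0.024,0,0,40,-0.031,-0.003,-0.024,0,0,40,-0.031,-0.003,-0.024,0,0,40])

```text
clock: 7.5
eef_pos: [542.6, 155.5, 23.7]
eef_rot: [3.142, -0.0, -2.691]
wrist_force: [0.1, 0.6, -0.5]
finger_gap: 0.2
finger_force: 0.0
```

```bash
cat >>h.py <<'E'
def cloud(n):
    c=get_calibration(n);p,d=camera(n);v,u=np.mgrid[:480,:640]
    P=np.stack([(u-c['cx'])/c['fx']*d,(v-c['cy'])/c['fy']*d,d],-1).reshape(-1,3)
    return R.from_euler('xyz',c['attitude']).apply(P)+c['origin'],p.reshape(-1,3).astype(int)
E
python3 - <<'E'
from h import *
s=manip.read_state();print(s['clock'],s['eef_pos'],s['wrist_force'])
for n in('scene','wrist'):
    P,g=cloud(n);e=s['eef_pos']
    m=(abs(P[:,0]-e[0])<14)&(abs(P[:,1]-e[1])<16)
    for z in range(44,90,4):
        k=m&(P[:,2]>=z)&(P[:,2]<z+4)
        if k.sum():print(n,z,k.sum(),P[k,:2].min(0).round(),P[k,:2].max(0).round(),np.median(g[k],0))
E
```

```text
7.5 [542.62635245 155.54789874  23.6617718 ] [ 0.07192594  0.56044693 -0.52436004]
scene 44 3 [552. 148.] [555. 171.] [234. 242. 242.]
scene 52 2 [548. 159.] [549. 161.] [176.5 190.5 190. ]
scene 56 3 [547. 158.] [551. 165.] [174. 183. 183.]
scene 60 14 [545. 151.] [555. 171.] [159.  165.  164.5]
scene 64 13 [547. 153.] [554. 170.] [141. 143. 142.]
scene 68 22 [546. 149.] [556. 171.] [141.  143.5 144. ]
scene 72 24 [543. 146.] [556. 171.] [141. 143. 143.]
scene 76 19 [543. 144.] [554. 171.] [141. 144. 144.]
scene 80 18 [540. 142.] [556. 171.] [143.  145.5 145. ]
scene 84 23 [545. 150.] [556. 171.] [143. 145. 145.]
scene 88 13 [546. 150.] [556. 171.] [143. 145. 145.]
wrist 56 38 [532. 146.] [537. 156.] [ 98.  100.   99.5]
wrist 60 89 [531. 144.] [538. 159.] [85. 84. 83.]
wrist 64 154 [529. 141.] [540. 162.] [85. 84. 82.]
wrist 68 172 [529. 140.] [540. 162.] [85. 84. 82.]
wrist 72 215 [529. 140.] [546. 162.] [85. 84. 82.]
wrist 76 222 [529. 140.] [550. 162.] [85. 84. 82.]
wrist 80 210 [529. 140.] [540. 163.] [85. 84. 82.]
wrist 84 224 [529. 140.] [540. 163.] [85. 84. 82.]
wrist 88 228 [529. 140.] [540. 162.] [85. 84. 82.]
```

Emit:
jog_arm(plan=[0,0,-0.008,0,0,0,0,0,-0.008,0,0,0,0,0,-0.008,0,0,0,0.007,0.002,-0.008,0,0,-8,0.013,0.003,-0.008,0,0,-16,0.019,0.004,-0.008,0,0,-24,0.025,0.004,-0.008,0,0,-32,0.031,0.003,-0.008,0,0,-40])

```text
clock: 8.4
eef_pos: [573.4, 158.9, 15.8]
eef_rot: [3.142, -0.001, 2.888]
wrist_force: [-2.1, 1.6, 2.0]
finger_gap: 0.6
finger_force: 1.6
```

```bash
cat >>h.py <<'E'
def look(C=(563.5,117.5)):
    s=manip.read_state();e=s['eef_pos'];print(s['clock'],e,s['wrist_force'],'th',np.degrees(np.arctan2(e[1]-C[1],e[0]-C[0])))
    P,g=cloud('scene');q=P[:,:2]-C;r=np.hypot(*q.T);a=np.degrees(np.arctan2(q[:,1],q[:,0]))
    k=(abs(r-44)<14)&(P[:,2]>48)&(P[:,2]<70)&(g.max(1)<125)
    if k.sum():print('dark above plate: n',k.sum(),P[k].mean(0),'ang',np.percentile(a[k],[5,50,95]))
    k=(r>51)&(r<63)&(P[:,2]>12)&(P[:,2]<38)&(g[:,1]>g[:,0]+25)
    if k.sum():print('notch green n',k.sum(),np.percentile(a[k],[5,50,95]))
    k=(abs(r-60)<4)&(abs(P[:,2]-42)<5);print('plate z',np.median(P[k,2]))
E
python3 - <<'E'
from h import *
look()
E
```

```text
8.4 [573.44636706 158.90949689  15.81921348] [-2.11702746  1.57010238  1.99464642] th 76.49368606208593
dark above plate: n 99 [591.5928659  156.50887608  62.74791751] ang [45.80350638 53.36135481 66.18937652]
notch green n 109 [-31.97919139  17.60706306  65.84199785]
plate z 40.62146203768998
```

Emit:
jog_arm(plan=[0.005,-0.002,0,0,0,-8,0.01,-0.005,0,0,0,-16,0.015,-0.008,0,0,0,-24,0.02,-0.012,0,0,0,-32,0.023,-0.016,0,0,0,-40,0.026,-0.021,0,0,0,-48,0.029,-0.027,0,0,0,-56,0.03,-0.032,0,0,0,-64,0.031,-0.038,0,0,0,-72,0.031,-0.044,0,0,0,-80,0.03,-0.05,0,0,0,-88,0.029,-0.055,0,0,0,-96,0.026,-0.061,0,0,0,-104,0.023,-0.066,0,0,0,-112,0.02,-0.07,0,0,0,-120,0.015,-0.074,0,0,0,-128,0.01,-0.077,0,0,0,-136,0.01,-0.077,0,0,0,-136])

```text
clock: 10.25
eef_pos: [583.4, 81.5, 15.9]
eef_rot: [-3.142, -0.0, 0.52]
wrist_force: [0.2, 0.6, 0.2]
finger_gap: 0.0
finger_force: 0.1
```

```bash
python3 - <<'E'
from h import *
look()
P,g=cloud('wrist');C=(563.5,117.5);q=P[:,:2]-C;r=np.hypot(*q.T);a=np.degrees(np.arctan2(q[:,1],q[:,0]))
for n,k in[('key post',(r>70)&(r<86)&(P[:,2]>38)&(P[:,2]<50)),('notch',(r>51)&(r<63)&(P[:,2]<38)&(P[:,2]>10)),('dog',(abs(r-44)<9)&(P[:,2]>62)&(P[:,2]<72)&(g.max(1)<110))]:
    if k.sum():print(n,k.sum(),P[k].mean(0),np.percentile(a[k],[5,50,95]))
E
```

```text
10.25 [583.4040807   81.53474288  15.91329918] [0.20780996 0.60328426 0.16397489] th -61.03875148658722
dark above plate: n 17 [589.91986566  86.3030091   61.44547296] ang [-54.91168485 -49.06953268 -46.88509804]
notch green n 134 [-23.58034964  32.91115637 107.97082742]
plate z 40.77235948741759
key post 645 [574.73630294 193.11071448  43.86782062] [78.90106807 81.27546027 85.07465582]
notch 395 [552.8220356  175.05350816  21.79950603] [ 95.78729361 100.18958775 106.14496248]
dog 460 [588.02402051  82.24163484  67.38589388] [-84.94746572 -50.03983133 -46.15686908]
```

Emit:
jog_arm(plan=[-0.003,-0.002,0,0,0,-5,-0.006,-0.003,0,0,0,-9,-0.009,-0.004,0,0,0,-14,-0.009,-0.004,0,0,0,-14,-0.009,-0.004,0,0,0,-14])

```text
clock: 10.85
eef_pos: [574.9, 77.8, 15.8]
eef_rot: [-3.141, -0.0, 0.281]
wrist_force: [1.2, 2.5, -0.2]
finger_gap: 0.7
finger_force: 1.3
```

```bash
python3 - <<'E'
from h import *
s=manip.read_state();print(s['eef_pos'],s['wrist_force'])
c=get_calibration('wrist');p,d=camera('wrist');np.savez('w5.npz',p=p,d=d,**c)
C=np.array([563.5,117.5]);print(px(c,[573,194,45]))
cv2.imwrite('pics/w5.png',cv2.resize(p[90:330,160:420,::-1],None,fx=2.5,fy=2.5,interpolation=2))
# unwrap at plate height: brightness vs angle at several radii
M=R.from_euler('xyz',c['attitude']).inv()
g=p.astype(float)
for r in(54,57,60,63):
    a=np.arange(40,130,.25);t=np.radians(a)
    Q=M.apply(np.c_[C[0]+r*np.cos(t),C[1]+r*np.sin(t),0*t+42]-c['origin']);uv=(Q[:,:2]/Q[:,2:]*c['fx']+[c['cx'],c['cy']]).astype(np.float32)
    b=cv2.remap(p[...,0],uv[:,:1],uv[:,1:],1).ravel().astype(int);k=b<130
    print(r,a[k].min() if k.any() else None,a[k].max() if k.any() else None,k.sum()*.25)
E
```

```text
[574.87100664  77.77851088  15.82315065] [ 1.15587663  2.52482891 -0.17534433]
[ 95.23698844 234.00836461]
54 70.75 86.25 5.75
57 71.25 83.0 4.0
60 71.75 85.5 6.5
63 72.0 85.25 6.5
```

View pics/w5.png

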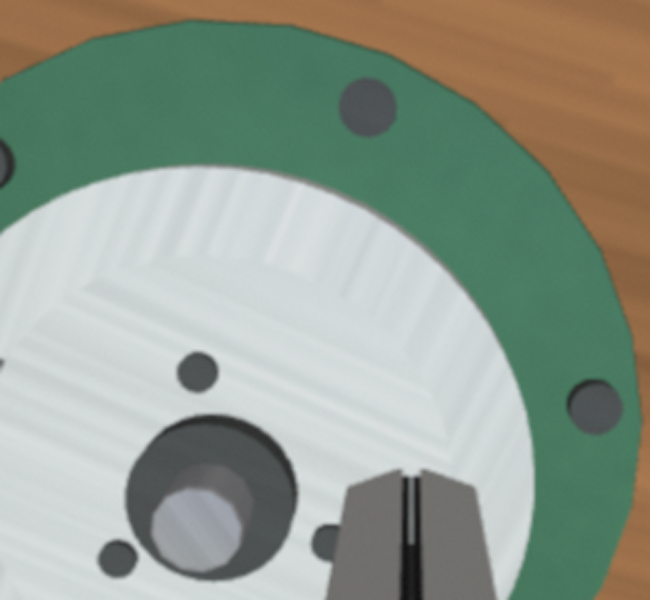

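```bash
cat >>h.py <<'E'
def prof(c,p,r,z,lo=60,hi=106,st=1,C=(563.5,117.5)):
    M=R.from_euler('xyz',c['attitude']).inv();a=np.arange(lo,hi,st);t=np.radians(a)
    Q=M.apply(np.c_[C[0]+r*np.cos(t),C[1]+r*np.sin(t),0*t+z]-c['origin']);uv=(Q[:,:2]/Q[:,2:]*c['fx']+[c['cx'],c['cy']]).astype(np.float32)
    b=cv2.remap(p,uv[:,:1],uv[:,1:],1).reshape(-1,3).astype(int);return a,b
E
python3 - <<'E'
from h import *
f=np.load('w5.npz');c={k:f[k] for k in f.files}
for r,z in((55,42),(60,42),(64,42),(69,31),(78,45)):
    a,b=prof(c,f['p'],r,z);print(r,z,' '.join(f'{x}:{v[0]}' for x,v in zip(a,b)))
# shaft/collar centre from mask
h=cv2.cvtColor(f['p'],cv2.COLOR_RGB2GRAY);m=((h<100)).astype(np.uint8)
u,v=px(c,[563.5,117.5,49]);print(u,v,ray(c,160+212/2.5,90+497/2.5,49))
E
```

```text
55 42 60:206 61:205 62:204 63:203 64:202 65:203 66:204 67:205 68:205 69:206 70:183 71:110 72:118 73:153 74:158 75:159 76:156 77:154 78:155 79:157 80:150 81:99 82:96 83:127 84:128 85:129 86:131 87:162 88:203 89:207 90:206 91:206 92:206 93:204 94:204 95:201 96:201 97:200 98:200 99:201 100:202 101:204 102:205 103:206 104:207 105:208
60 42 60:207 61:207 62:206 63:205 64:204 65:204 66:204 67:203 68:202 69:202 70:201 71:180 72:105 73:117 74:153 75:158 76:158 77:155 78:153 79:156 80:154 81:118 82:102 83:126 84:127 85:126 86:136 87:192 88:199 89:199 90:199 91:199 92:200 93:200 94:200 95:200 96:200 97:199 98:199 99:200 100:200 101:202 102:202 103:206 104:206 105:207
64 42 60:202 61:201 62:201 63:201 64:200 65:201 66:201 67:201 68:202 69:203 70:202 71:201 72:140 73:100 74:133 75:156 76:158 77:157 78:153 79:154 80:155 81:129 82:72 83:68 84:79 85:111 86:152 87:200 88:201 89:202 90:201 91:201 92:201 93:200 94:198 95:197 96:197 97:197 98:197 99:198 100:197 101:196 102:196 103:197 104:197 105:195
69 31 60:91 61:92 62:93 63:102 64:113 65:122 66:125 67:127 68:136 69:142 70:155 71:161 72:156 73:162 74:171 75:177 76:166 77:105 78:108 79:151 80:157 81:157 82:155 83:153 84:155 85:146 86:84 87:68 88:68 89:87 90:134 91:195 92:201 93:202 94:202 95:202 96:200 97:199 98:198 99:197 100:198 101:199 102:199 103:199 104:199 105:199
78 45 60:70 61:70 62:69 63:70 64:70 65:70 66:69 67:69 68:69 69:69 70:69 71:69 72:71 73:69 74:68 75:72 76:95 77:98 78:97 79:126 80:153 81:151 82:155 83:155 84:154 85:149 86:147 87:159 88:161 89:154 90:149 91:145 92:144 93:147 94:145 95:143 96:143 97:146 98:148 99:149 100:149 101:148 102:142 103:137 104:139 105:139
241.23535634341687 294.312285796871 [566.90445538 116.44461079]
```

At the plate plane the notch centre is at 78.8° and the key at about 82°, so I overshot by about 3°. I'll go over the dog and nudge it back from its other side.

Emit:
jog_arm(plan=[0,0.0,0.035,0,0,0,0,0,0.035,0,0,0,0,0,0.035,0,0,0,-0.044,0.011,0.035,0,0,114,-0.044,0.011,0.035,0,0,114,-0.044,0.011,0.035,0,0,114,-0.044,0.011,0.035,0,0,114,-0.044,0.011,0.035,0,0,114,-0.044,0.011,0.035,0,0,114,-0.044,0.011,0.035,0,0,114,-0.044,0.011,0.035,0,0,114,-0.044,0.011,0.035,0,0,114,-0.044,0.011,0.035,0,0,114,-0.044,0.011,0.035,0,0,114,-0.044,0.011,0.035,0,0,114,-0.044,0.011,0.035,0,0,114,-0.044,0.011,0.035,0,0,114,-0.044,0.011,0.035,0,0,114,-0.044,0.011,0.035,0,0,114])

```text
clock: 12.8
eef_pos: [530.2, 88.4, 50.1]
eef_rot: [-3.141, -0.001, 2.265]
wrist_force: [0.6, -1.0, 0.4]
finger_gap: 0.4
finger_force: 0.0
```

```bash
cat >>h.py <<'E'
def keyview():
    s=manip.read_state();print(s['clock'],s['eef_pos'],np.degrees(s['eef_rot']),s['wrist_force'])
    c=get_calibration('wrist');p,d=camera('wrist')
    for r,z in((57,42),(61,42),(64,42),(69,31),(78,45)):
        a,b=prof(c,p,r,z,64,104);print(r,z,' '.join(f'{x}:{v[0]}' for x,v in zip(a,b)))
    P,g=cloud('scene');k=(np.hypot(P[:,0]-563.5,P[:,1]-117.5)<56)&(P[:,2]>48)&(P[:,2]<70)&(g.max(1)<125)
    q=P[k,:2]-[563.5,117.5];r=np.hypot(*q.T);q=q[r>30];print('dog?',len(q),q.mean(0) if len(q) else '')
E
python3 -c "
from h import *
keyview()"
```

```text
12.8 [530.24898454  88.40590036  50.10014869] [-1.79939616e+02 -3.12019939e-02  1.29756559e+02] [ 0.64668073 -0.96099548  0.40070292]
57 42 64:224 65:224 66:223 67:185 68:108 69:95 70:93 71:90 72:82 73:79 74:80 75:79 76:79 77:79 78:78 79:79 80:78 81:79 82:119 83:184 84:217 85:221 86:221 87:222 88:222 89:223 90:223 91:224 92:224 93:224 94:224 95:224 96:223 97:221 98:221 99:219 100:219 101:219 102:221 103:223
61 42 64:219 65:220 66:219 67:215 68:154 69:95 70:93 71:93 72:85 73:79 74:79 75:78 76:78 77:79 78:79 79:78 80:78 81:78 82:113 83:195 84:219 85:219 86:219 87:219 88:219 89:219 90:219 91:219 92:219 93:219 94:219 95:219 96:219 97:219 98:219 99:219 100:221 101:222 102:223 103:224
64 42 64:220 65:220 66:220 67:220 68:187 69:100 70:89 71:83 72:80 73:79 74:79 75:79 76:79 77:79 78:78 79:78 80:79 81:78 82:107 83:204 84:220 85:220 86:221 87:220 88:220 89:219 90:219 91:218 92:218 93:216 94:217 95:217 96:218 97:217 98:218 99:218 100:217 101:216 102:214 103:212
69 31 64:189 65:128 66:81 67:79 68:79 69:78 70:78 71:79 72:78 73:79 74:78 75:78 76:78 77:77 78:80 79:140 80:173 81:173 82:170 83:169 84:171 85:164 86:112 87:72 88:71 89:71 90:73 91:77 92:77 93:76 94:76 95:76 96:76 97:76 98:77 99:77 100:77 101:77 102:76 103:77
78 45 64:76 65:77 66:76 67:76 68:78 69:78 70:77 71:78 72:77 73:77 74:77 75:77 76:77 77:78 78:77 79:88 80:163 81:167 82:172 83:171 84:169 85:161 86:91 87:72 88:72 89:70 90:71 91:73 92:77 93:77 94:77 95:77 96:77 97:77 98:77 99:77 100:77 101:77 102:76 103:76
dog? 88 [ -5.13329465 -40.61701017]
```

Emit:
jog_arm(plan=[0,0,-0.035,0,0,0,0,0,-0.035,0,0,0,0,0,-0.035,0,0,0,0,0,-0.035,0,0,0,0.003,-0.003,-0.035,0,0,6,0.006,-0.006,-0.035,0,0,12,0.006,-0.006,-0.035,0,0,12,0.006,-0.006,-0.035,0,0,12])

```text
clock: 13.7
eef_pos: [536.9, 82.6, 16.5]
eef_rot: [3.141, 0.001, 2.472]
wrist_force: [-0.2, 1.1, 0.3]
finger_gap: 0.0
finger_force: 0.0
```

```bash
sed -i 's/for r,z in((57,42),(61,42),(64,42),(69,31),(78,45))/for r,z in((61,42),(69,31),(78,45))/' h.py; python3 -c "
from h import *
keyview()"
```

```text
13.7 [536.90814063  82.60107259  16.49454668] [1.79958786e+02 4.10927148e-02 1.41616899e+02] [-0.17661249  1.1146551   0.30966242]
61 42 64:215 65:214 66:214 67:210 68:138 69:90 70:91 71:91 72:89 73:79 74:76 75:77 76:76 77:76 78:76 79:77 80:77 81:76 82:79 83:164 84:213 85:213 86:213 87:212 88:213 89:213 90:213 91:213 92:214 93:214 94:214 95:213 96:213 97:214 98:213 99:214 100:215 101:219 102:220 103:220
69 31 64:160 65:90 66:83 67:77 68:76 69:76 70:76 71:76 72:76 73:76 74:75 75:75 76:75 77:74 78:120 79:189 80:195 81:190 82:181 83:177 84:176 85:168 86:119 87:74 88:74 89:71 90:70 91:72 92:75 93:75 94:74 95:74 96:75 97:74 98:74 99:73 100:74 101:75 102:74 103:74
78 45 64:152 65:154 66:154 67:151 68:150 69:153 70:155 71:147 72:138 73:120 74:109 75:85 76:78 77:75 78:75 79:86 80:160 81:162 82:165 83:166 84:164 85:157 86:90 87:70 88:71 89:69 90:71 91:75 92:75 93:75 94:73 95:74 96:74 97:74 98:74 99:73 100:74 101:74 102:74 103:74
dog? 90 [ -5.13439956 -40.478064  ]
```

Emit:
jog_arm(plan=[0.002,-0.0015,0,0,0,3,0.004,-0.003,0,0,0,6,0.004,-0.003,0,0,0,6,0.004,-0.003,0,0,0,6])

```text
clock: 14.2
eef_pos: [540.5, 79.8, 15.9]
eef_rot: [3.141, 0.0, 2.577]
wrist_force: [-1.5, 1.6, 0.9]
finger_gap: 0.3
finger_force: 0.8
```

```bash
python3 -c "
from h import *
keyview()"
```

```text
14.2 [540.54307523  79.76122387  15.89693452] [1.79989332e+02 1.19117653e-03 1.47671543e+02] [-1.49990723  1.56529654  0.86754488]
61 42 64:215 65:215 66:215 67:214 68:215 69:213 70:182 71:101 72:90 73:91 74:91 75:82 76:76 77:76 78:77 79:76 80:76 81:76 82:76 83:112 84:168 85:182 86:211 87:213 88:213 89:214 90:214 91:214 92:214 93:215 94:214 95:214 96:214 97:214 98:214 99:214 100:214 101:213 102:216 103:218
69 31 64:215 65:215 66:197 67:100 68:87 69:78 70:76 71:77 72:76 73:76 74:76 75:74 76:73 77:74 78:76 79:135 80:170 81:204 82:206 83:201 84:197 85:192 86:173 87:121 88:108 89:86 90:83 91:80 92:80 93:78 94:75 95:74 96:74 97:74 98:74 99:74 100:74 101:73 102:73 103:74
78 45 64:151 65:155 66:155 67:153 68:151 69:156 70:161 71:161 72:159 73:154 74:151 75:139 76:131 77:126 78:113 79:112 80:159 81:162 82:166 83:167 84:164 85:158 86:92 87:71 88:71 89:70 90:75 91:75 92:74 93:75 94:74 95:73 96:74 97:74 98:74 99:74 100:74 101:74 102:74 103:75
dog? 91 [ -4.23306398 -40.57724044]
```

Emit:
jog_arm(plan=[0.0015,-0.001,0,0,0,2,0.003,-0.0015,0,0,0,4,0.003,-0.0015,0,0,0,4,0.003,-0.0015,0,0,0,4])

```text
clock: 14.7
eef_pos: [543.5, 78.1, 15.8]
eef_rot: [-3.142, -0.0, 2.648]
wrist_force: [-2.3, 0.2, 2.1]
finger_gap: 0.3
finger_force: 0.9
```

```bash
python3 -c "
from h import *
keyview()
c=get_calibration('wrist');p,d=camera('wrist')
u,v=np.round(px(c,[563.5,117.5,49])).astype(int);w=45
m=(cv2.cvtColor(p,cv2.COLOR_RGB2GRAY)[v-w:v+w,u-w:u+w]<150).astype(np.uint8)
k=max(cv2.findContours(m,0,1)[0],key=cv2.contourArea);e=cv2.minEnclosingCircle(cv2.convexHull(k));print(e,ray(c,e[0][0]+u-w,e[0][1]+v-w,49))
"
```

```text
14.7 [543.54042327  78.08634545  15.76236697] [-1.79998622e+02 -7.62919001e-05  1.51713446e+02] [-2.28878774  0.22747331  2.09742506]
61 42 64:217 65:217 66:217 67:217 68:216 69:215 70:215 71:214 72:214 73:214 74:208 75:117 76:91 77:91 78:91 79:88 80:78 81:76 82:77 83:114 84:168 85:170 86:168 87:163 88:167 89:170 90:203 91:214 92:214 93:214 94:214 95:215 96:214 97:214 98:215 99:214 100:215 101:215 102:214 103:214
69 31 64:214 65:214 66:214 67:215 68:215 69:216 70:214 71:153 72:92 73:80 74:75 75:74 76:75 77:74 78:75 79:134 80:168 81:170 82:165 83:164 84:167 85:184 86:194 87:175 88:159 89:145 90:133 91:125 92:98 93:92 94:81 95:79 96:76 97:75 98:74 99:75 100:74 101:73 102:74 103:75
78 45 64:153 65:155 66:156 67:154 68:152 69:156 70:161 71:162 72:158 73:154 74:150 75:139 76:132 77:136 78:140 79:144 80:163 81:162 82:166 83:167 84:164 85:157 86:92 87:71 88:71 89:73 90:74 91:76 92:74 93:74 94:74 95:73 96:74 97:73 98:74 99:74 100:73 101:74 102:74 103:74
dog? 93 [ -0.9409449 -41.4288909]
((43.88571548461914, 45.77714157104492), 34.374755859375) [563.64529746 116.9482101 ]
```

The notch is at 82.4° and the post at 82.6°, so they are aligned. I'll back off sideways, lift, open the fingers and centre over the shaft.

Emit:
jog_arm(plan=[-0.004,0.003,0,0,0,0,-0.008,0.006,0,0,0,0,-0.008,0.006,0,0,0,0,-0.008,0.006,0.05,0,0,0,-0.008,0.006,0.1,0,0,0,-0.008,0.006,0.1,0,0,0,0.02,0.039,0.1,0,0,-69,0.02,0.039,0.1,0,0,-69,0.02,0.039,0.1,0,0,-69,0.02,0.039,0.1,0,0,-69,0.02,0.039,0.1,0,0,-69,0.02,0.039,0.1,0,0,-69,0.02,0.039,0.1,0,0,-69,0.02,0.039,0.1,0,0,-69,0.02,0.039,0.1,0,0,-69,0.02,0.039,0.1,0,0,-69,0.02,0.039,0.1,0,0,-69])

```text
clock: 16.55
eef_pos: [563.6, 117.0, 115.6]
eef_rot: [-3.142, 0.0, 1.449]
wrist_force: [0.1, 0.8, 0.6]
finger_gap: 0.6
finger_force: 0.0
```

Emit:
jog_arm(plan=[0,0,0,0,0,0,0,0,0,0,0,0,0,0,0,0,0,0,0,0,0,0,0,0,0,0,0,0,0,0,0,0,0,0,0,0], claw=0.064)

```text
clock: 17.15
eef_pos: [563.6, 117.0, 115.8]
eef_rot: [3.142, -0.0, 1.445]
wrist_force: [-0.4, 1.4, 0.4]
finger_gap: 45.3
finger_force: 0.0
```

```bash
python3 -c "
from h import *
keyview()
e=manip.read_state();print(e['finger_gap']);e=e['eef_pos']
for n in('scene','wrist'):
    P,g=cloud(n);m=(abs(P[:,0]-e[0])<50)&(abs(P[:,1]-e[1])<14)&(P[:,2]>75)
    for z in range(76,180,8):
        k=m&(P[:,2]>=z)&(P[:,2]<z+8)
        if k.sum():print(n,z,k.sum(),P[k,:2].min(0).round(),P[k,:2].max(0).round())
"
```

```text
17.15 [563.61784481 117.04974093 115.76972661] [ 1.79996695e+02 -8.84448217e-04  8.28132362e+01] [-0.44436317  1.39384357  0.39540909]
61 42 64:222 65:222 66:222 67:222 68:221 69:221 70:221 71:220 72:220 73:219 74:201 75:129 76:82 77:81 78:116 79:166 80:175 81:174 82:170 83:170 84:173 85:163 86:113 87:78 88:76 89:105 90:184 91:218 92:219 93:219 94:220 95:220 96:220 97:219 98:220 99:219 100:220 101:219 102:219 103:219
69 31 64:80 65:79 66:78 67:79 68:79 69:80 70:78 71:79 72:79 73:78 74:78 75:78 76:77 77:78 78:85 79:144 80:173 81:174 82:172 83:170 84:172 85:164 86:108 87:77 88:76 89:76 90:77 91:78 92:76 93:76 94:77 95:77 96:76 97:77 98:77 99:77 100:77 101:76 102:77 103:76
78 45 64:79 65:79 66:79 67:80 68:79 69:78 70:77 71:78 72:77 73:76 74:76 75:77 76:76 77:76 78:76 79:102 80:167 81:170 82:172 83:172 84:171 85:160 86:94 87:77 88:77 89:77 90:77 91:77 92:76 93:76 94:76 95:76 96:76 97:75 98:76 99:76 100:76 101:77 102:77 103:78
dog? 88 [-9.94095336e-03 -4.11448517e+01]
53.30501508996863
scene 140 2 [534. 117.] [536. 131.]
scene 148 26 [533. 118.] [598. 131.]
scene 156 51 [536. 105.] [604. 131.]
scene 164 53 [536. 105.] [603. 130.]
scene 172 48 [535. 105.] [604. 131.]
wrist 148 265 [528. 104.] [602. 131.]
wrist 156 509 [525. 105.] [605. 131.]
wrist 164 569 [525. 105.] [605. 131.]
wrist 172 673 [525. 105.] [605. 131.]
```

Seen directly from above, the notch is at 82.2° and the key at 82.3°. Now I'll descend.

Emit:
jog_arm(plan=[0,0,-0.04,0,0,0,0,0,-0.075,0,0,0,0,0,-0.09,0,0,0,0,0,-0.097,0,0,0,0,0,-0.1,0,0,0,0,0,-0.103,0,0,0,0,0,-0.105,0,0,0,0,0,-0.107,0,0,0,0,0,-0.107,0,0,0])

```text
clock: 18.25
eef_pos: [563.7, 117.1, 8.9]
eef_rot: [3.141, -0.0, 1.445]
wrist_force: [0.4, 0.1, -0.3]
finger_gap: 63.9
finger_force: 0.0
```

Emit:
jog_arm(plan=[0,0,-0.002,0,0,0,0,0,-0.004,0,0,0,0,0,-0.006,0,0,0,0,0,-0.006,0,0,0])

```text
clock: 18.65
eef_pos: [563.9, 117.1, 3.1]
eef_rot: [3.141, -0.0, 1.445]
wrist_force: [-1.5, -0.4, 2.1]
finger_gap: 63.9
finger_force: 1.2
```

Contact is beginning. I'll keep pressing gently.

Emit:
jog_arm(plan=[0,0,-0.002,0,0,0,0,0,-0.004,0,0,0,0,0,-0.006,0,0,0,0,0,-0.006,0,0,0])

```text
clock: 19.05
eef_pos: [564.0, 117.1, -1.7]
eef_rot: [3.141, -0.0, 1.445]
wrist_force: [-7.2, -1.7, 15.6]
finger_gap: 64.0
finger_force: 8.4
```

```bash
cat >>h.py <<'E'
def pz():
    P,g=cloud('scene');r=np.hypot(P[:,0]-563.5,P[:,1]-117.5);k=(r>48)&(r<64)&(P[:,2]>25)&(P[:,2]<48)&(g.min(1)>170);f=(r>75)&(r<92)&(P[:,2]<25)&(g[:,1]>g[:,0]+25)
    print('plate z',np.median(P[k,2]),k.sum(),'flange',np.median(P[f,2]))
E
python3 -c "
from h import *
s=manip.read_state();print(s['eef_pos'],s['wrist_force']);pz()"
```

```text
[563.99703838 117.10034606  -1.74376627] [-7.24111818 -1.72981008 15.55109983]
plate z 30.618705521660104 901 flange 14.652561973875834
```

The plate has dropped 10.1 mm (40.7 to 30.6 in the same measure), which is home. I'll withdraw straight up.

Emit:
jog_arm(plan=[0,0,0.003,0,0,0,0,0,0.008,0,0,0,0,0,0.03,0,0,0,0,0,0.07,0,0,0,0,0,0.11,0,0,0,0,0,0.15,0,0,0,0,0,0.15,0,0,0,0,0,0.15,0,0,0])

```text
clock: 19.9
eef_pos: [563.8, 117.1, 147.2]
eef_rot: [3.14, -0.0, 1.445]
wrist_force: [-0.2, -0.5, -0.9]
finger_gap: 64.1
finger_force: 0.0
```

```bash
python3 -c "
from h import *
s=manip.read_state();print(s['clock'],s['eef_pos'],s['wrist_force']);pz()
c=get_calibration('wrist');p,d=camera('wrist')
for r,z in((61,32),(69,31)):
    a,b=prof(c,p,r,z,70,96);print(r,[(int(x),int(v[0])) for x,v in zip(a,b)])
from numpy import load
a=load('scene0.npz')['p'];b,_=camera('scene')
f=np.abs(a.astype(int)-b).max(2)
for n,P in dict(bell=(453,266,30),can=(423,13,20),ferr=(591,-52,30),wrB=(722,43,5),wrA=(752,157,5)).items():
    u,v=px(get_calibration('scene'),P).astype(int);print(n,np.median(f[v-10:v+10,u-10:u+10]),np.percentile(f[v-10:v+10,u-10:u+10],95))
"
```

```text
19.9 [563.7865915  117.0519412  147.23692904] [-0.21979639 -0.48957561 -0.89322146]
plate z 30.579825837053136 1256 flange 14.672210866434625
61 [(70, 220), (71, 219), (72, 219), (73, 218), (74, 200), (75, 137), (76, 83), (77, 86), (78, 127), (79, 167), (80, 173), (81, 172), (82, 169), (83, 169), (84, 170), (85, 162), (86, 122), (87, 78), (88, 77), (89, 104), (90, 181), (91, 216), (92, 218), (93, 218), (94, 219), (95, 218)]
69 [(70, 78), (71, 78), (72, 79), (73, 78), (74, 77), (75, 77), (76, 77), (77, 77), (78, 84), (79, 144), (80, 171), (81, 173), (82, 169), (83, 168), (84, 170), (85, 163), (86, 109), (87, 77), (88, 76), (89, 76), (90, 77), (91, 76), (92, 76), (93, 76), (94, 76), (95, 75)]
bell 6.0 9.0
can 78.0 148.0
ferr 6.0 9.0
wrB 7.0 10.0
wrA 7.0 10.0
```

The plate stayed home with the notch round the key. Three of the bystanders are unchanged. The oil can patch differs, most likely because the hand hides it in this view; the arm never came near it. I'll hand the job in.

```bash
python3 -c "
from cell import manip
print(manip.sign_off())"
```

```text
the job is handed in; nothing more can be done
None
```

The job is handed in: by my last camera measurements the plate is fully home (down about 10 mm), the notch is centred on the key to within about half a degree, and the hand is clear; the bell, ferrule and wrench showed no movement, but the oil can did not match its first picture (probably hidden by the hand) and I did not check it further.

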